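Extend the tool caddy's telescopic handle and hold it up

ROBOT

A 7-joint arm with a two-finger parallel gripper is mounted at the origin on the work surface. World frame = base frame: x ahead of the robot, y to its left, z up, the work surface at z = 0. Lengths are in m, angles in rad, forces in N, time in s.
With the tool pointing down it reaches from about 0.4 to 0.85 m from the base axis. Payload 10.4 kg.
Tool frame: the origin (TCP) lies between the finger pads, 19 mm behind the fingertips; this is the grasp point; z points along the fingers, y is the direction in which the jaws open and shut (so a half turn about z gives the same grasp; the last joint's range is limited). The gripper opens to 85 mm and grips with 20 to 120 N. Pads are 22 mm wide; open, the fingers measure 114 mm over their backs; the gripper's body (76 mm by 85 mm) begins 54 mm behind the grasp point. The pads swing forward as they close: fully open they stand 13 mm farther back than shut.
Start: joints at [1.108, 0.332, -0.065, 1.46, 0.022, 1.35, -0.088], TCP at [0.266, -0.566, 0.25] pointing down, gripper open.
Joint ranges: [-2.6, 2.6], [-0.5, 2.12], [-1.47, 1.34], [0.16, 2.42], [-1.27, 4.41], [0.06, 2.06], [-2.6, 2.6]. Speed limits (rad/s): [2.22, 2.22, 2.79, 2.79, 3.14, 3.14, 3.14].

INTERFACE

Orientations are given as a unit quaternion [x, y, z, w].
In Python, from workcell import get_obs, camera, camera_info, hand_in gives the robot as it stands.
- The arm moves only by the tool move_arm, never from a script. Its argument "moves" is a list of rows, each a list of 3 entries, a list of its own where there are three numbers: the shift along the tool's x, y, z in units of 25 mm (1.0 is 25 mm), then the turn, a rotation vector about the tool's x, y, z in degrees, then the opening, from 0 (shut) to 1 (fully open). A call has 1 to 5 rows; each row shifts and turns the commanded pose from where the row before left it, along the tool's axes as they then stand; what a row does not reach is not made up. A row lasts 1/8 s, in which the tool goes at most 62.5 mm and 10.7 degrees, less where a joint would pass 70% of its speed; a pose out of reach is approached as far as the arm can. A call is refused whole if a number of a shift passes 1 or a number of a turn 10.7, either way. A call with a gripper value outside its range is refused whole. The fingers move at their own pace and stop on an object; "squeeze" is the grip in N (left out, the last holds). Time passes only in rows, so rows that do not move let the fingers close. It gives the time, the measured TCP pose, the force and the opening at its end, in the units of the state.
- get_obs(): the state, without advancing time (a new reading comes with each control period).
- camera(name): name is "side" or "top"; returns the picture (480x640x3 uint8, red, green, blue); there is no depth.
- camera_info(name): a dict with "fx", "fy", "cx", "cy" (pixels), "D" ([k1, k2, p1, p2, k3] as OpenCV has them; the pictures are not rectified), "origin" and "rotation" of the camera in the world. Camera axes: x right, y down, z forward; pixel columns grow to the right and rows downward; lengths in m; the calibration is good to about 2 mm. A picture is of the moment at which its call begins. camera_info takes no time and is no camera call.
- hand_in(): hands the job in, once; it reports no verdict.
The state is a dict: "clock": time; "joint_pos": joint angles; "joint_velocities": joint speeds; "tau": joint torques, N m; "position": TCP position; "ee_rot": TCP orientation; "ft_force": force on the tool from outside, world axes, zero at the start; "torque": the same for the moment, N m; "grip_width": opening from 0.0 (shut) to 1.0 (fully open).
Only numpy, scipy, OpenCV 4.12 (cv2) and the standard library are available. Lean on these libraries where they do the work, as an engineer would, in place of code of your own. Each camera call takes 0.05 s, during which the arm holds its last target. There are 200 camera calls.

TASK

Get the blue tool caddy ready to be carried off: while it still stands on the bench, squeeze the red button in the middle of its black grip bar to release the telescopic handle, and pull the grip up to its second stop, fully extended. Then, still gripping the bar, lift the caddy by it about 5 cm clear of the bench, keep it level, and finish while holding it still there. Leave the yellow tape roll, the jar and the green case alone.

Things in the scene. Friction and masses are not known exactly. Their poses are not given: they have to be found in the camera images.
- caddy: Loose blue tool caddy, 200 (x) x 340 (y) x 85 mm high tray, about 0.8 kg in all with its tools. A middle wall 26 mm thick runs along its y axis, top at z = 108; the tools in the tray stay below z = 70. Two telescopic tubes (y = +-60) rise from that wall and carry a black grip bar. Origin: centre of the underside; z up.
- grip_mid (a point): Centre of the black grip bar: 22 (x) x 150 (y) x 26 mm high, along the caddy's y axis (the point has the caddy's axes). Stowed, it lies 150 mm above the caddy's origin, with 29 mm free between bar and middle wall. The bar does not turn. Pinched across x at its middle from above, the fingers squeeze the red button in; bar and button measure 30 mm across, 23 mm with the button in.
- button_face (a point): Centre of the red button's face, in the middle of the grip bar's +x side; 40 mm (y) x 18 mm high, standing 8 mm proud of the bar, 1 mm when in. It is pressed towards the caddy's -x. 19 mm from the bar's centre when out.
- handle_button (a joint): Travel of the red button, m: 0 out, 0.007 fully in; sprung, 3 N to start and 8 N fully in. In by more than 0.004 it frees the handle from its stowed catch (keep it squeezed while pulling); let go, it springs out. With the bar gripped away from the button the handle stays locked, and a pull lifts the whole caddy.
- caddy_handle (a joint): Slide of the grip bar with the thin inner tubes out of the thicker tubes, m: 0 stowed, 0.055 fully out. Stiffness about 1.2 N; it comes out first, and its end is the first stop.
- caddy_tube (a joint): Slide of the thicker tubes out of the caddy, m: 0 stowed, 0.055 fully out. Stiffness about 2.4 N: it follows with a little more pull once the first stop is reached. Its end is the second stop: the bar is then 110 mm higher than stowed, 260 mm above the caddy's origin. No catch keeps it out; the pull or the caddy's weight does.
- tape: Roll of yellow masking tape lying flat, loose, 96 mm across, 45 mm high. Origin: centre of the underside. Leave alone.
- jar: Upright jar with a red lid, loose, 68 mm across, 100 mm high. Origin: centre of the underside. Leave alone.
- case: Small dark green closed case lying flat, loose, 100 x 190 x 50 mm. Origin: centre of the underside. Leave alone.

How it is judged:
By the outcome, as a careful person would: the job done as asked, in the order asked, and still so for the second after the job is handed in, while the arm keeps its last pose, push and grip.
It also fails if it takes over 34 s, if anything falls off the work surface, if the arm or the gripper's body presses on something with over 40 N, if the wrist force passes 120 N, or if a joint passes its speed limit or range.

## Working session

There is one attempt and no reset: what is moved stays moved. The work goes in short steps, Python scripts to look and compute and a tool call to move; the robot and the scene stay as the last step left them, time stands still between calls to the robot, and variables do not carry over. Pictures are saved under pics/ and viewed, about 8 in all and at most 12, crops included, and the job is handed in when it is done.

Besides the shell and the picture viewer there is one more tool, called after ">>>" as name(argument=value, ...), one argument or row to a line, values as JSON. move_arm: Moves the arm, as the interface text tells. Its arguments: {"type":"object","properties":{"moves":{"type":"array","items":{"type":"array"}},"squeeze":{"type":"number"}},"required":["moves"]}

```bash
mkdir -p pics
python3 - <<'E'
from workcell import *
import cv2
for n in("side","top"):
    im=camera(n); cv2.imwrite(f"pics/{n}0.png",im[:,:,::-1]); i=camera_info(n); print(n,i)
o=get_obs();print(o)
E
```

```text
side {'fx': 478.8840191112813, 'fy': 478.8840191112813, 'cx': 317.5246303613891, 'cy': 248.52893715612493, 'D': array([-0.08814326,  0.        ,  0.        ,  0.        ,  0.        ]), 'origin': array([0.22648415, 0.68980486, 1.07271884]), 'rotation': array([-0.22186543,  0.91606766, -0.32442002,  0.07967071])}
top {'fx': 445.6517999929524, 'fy': 445.6517999929524, 'cx': 319.6706266270625, 'cy': 244.6688123158628, 'D': array([-0.08276183,  0.        ,  0.        ,  0.        ,  0.        ]), 'origin': array([ 0.43994154, -0.00401707,  1.18244534]), 'rotation': array([ 0.70686823, -0.70466379,  0.042477  , -0.04451918])}
{'clock': 0.1, 'joint_pos': array([ 1.10839977,  0.33281716, -0.06469874,  1.46089171,  0.02157637,
        1.34990663, -0.08848396]), 'joint_velocities': array([ 0.00089807, -0.00266772,  0.00090289, -0.00251459, -0.00043911,
        0.00028328,  0.00011473]), 'tau': array([ 2.29493497e-03, -6.26744914e+01,  4.99983144e-02, -3.92434752e+01,
        1.65973190e-02,  6.74909708e-03,  5.84940096e-07]), 'position': array([ 0.26595975, -0.5652236 ,  0.24927376]), 'ee_rot': array([ 9.75916199e-01,  2.18144749e-01, -1.63836132e-04, -6.43764085e-04]), 'ft_force': array([-0.16335523, -0.51222679,  0.41924974]), 'torque': array([ 0.05713884,  0.02625065, -0.00871365]), 'grip_width': 1.0008116655741148}
```

View pics/top0.png

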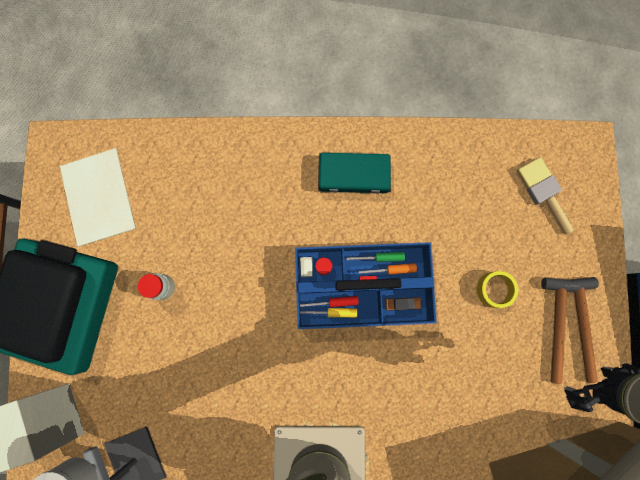

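View pics/side0.png

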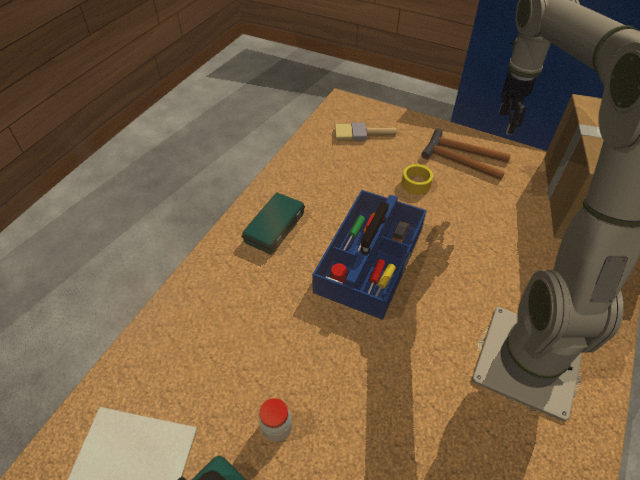

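The top view shows the bar at about (368,284), with the red button on its far (+x) side at (369,279). The side view shows the bar at about (374,227). Next I'll measure it.

```bash
cat > h.py <<'E'
from workcell import *
import cv2, numpy as np
from scipy.spatial.transform import Rotation as R
def ray(n,px):
    i=camera_info(n); K=np.array([[i['fx'],0,i['cx']],[0,i['fy'],i['cy']],[0,0,1]])
    u=cv2.undistortPoints(np.array(px,float).reshape(-1,1,2),K,i['D'])[:,0]
    return i['origin'], R.from_quat(i['rotation']).apply(np.c_[u,np.ones(len(u))])
def onz(n,px,z):
    o,d=ray(n,px); return o+d*((z-o[2])/d[:,2])[:,None]
def tri(a,b):
    (o1,d1),(o2,d2)=ray("top",[a]),ray("side",[b]); d1,d2=d1[0],d2[0]
    s=np.linalg.lstsq(np.c_[d1,-d2],o2-o1,rcond=None)[0]
    p,q=o1+s[0]*d1,o2+s[1]*d2; return (p+q)/2,np.linalg.norm(p-q)
def blob(im,roi,f):
    x0,y0,x1,y1=roi; m=np.zeros(im.shape[:2],np.uint8)
    m[y0:y1,x0:x1]=f(im[y0:y1,x0:x1].astype(int))
    n,l,s,c=cv2.connectedComponentsWithStats(m); k=1+np.argmax(s[1:,4])
    return cv2.minAreaRect(np.argwhere(l==k)[:,::-1].astype(np.float32)),s[k],c[k]
dark=lambda a:a.max(2)<45
E
python3 - <<'E'
from h import *
t=cv2.imread("pics/top0.png")[:,:,::-1]; s=cv2.imread("pics/side0.png")[:,:,::-1]
rt=blob(t,(325,270,412,300),dark); rs=blob(s,(355,195,392,262),dark); print(rt,rs)
bx=cv2.boxPoints(rt[0]); p=onz("top",bx,.163); print(p, onz("top",[rt[0][0]],.163)); 
print(tri(rt[2],rs[2]))
# caddy blue rim
bl=blob(t,(280,230,450,340),lambda a:(a[...,2]>a[...,0]+30)&(a[...,2]>a[...,1]+20)); print(bl)
print(onz("top",cv2.boxPoints(bl[0]),.085))
v=np.vstack([t[262:300,325:412],s[195:233,340:427]]); 
c=cv2.resize(t[265:300,325:412],None,fx=6,fy=6,interpolation=0);d=cv2.resize(s[190:270,340:410],None,fx=4,fy=4,interpolation=0)
o=np.zeros((c.shape[0]+d.shape[0],max(c.shape[1],d.shape[1]),3),np.uint8);o[:c.shape[0],:c.shape[1]]=c;o[c.shape[0]:,:d.shape[1]]=d
cv2.imwrite("pics/c1.png",o[:,:,::-1])
print(R.from_quat(get_obs()['ee_rot']).as_matrix().round(3))
E
```

```text
(((367.9593505859375, 284.0442810058594), (9.948443412780762, 64.2822494506836), 87.56334686279297), array([336, 278,  65,  13, 597], dtype=int32), array([367.86264657, 283.96482412])) (((373.60003662109375, 228.30003356933594), (12.969194412231445, 54.56005859375), 26.56505012512207), array([361, 202,  27,  53, 441], dtype=int32), array([372.85260771, 228.40816327]))
[[ 0.48387537 -0.037587    0.163     ]
 [ 0.49038125 -0.18475037  0.163     ]
 [ 0.46768443 -0.18535188  0.163     ]
 [ 0.46125909 -0.03853785  0.163     ]] [[ 0.47582186 -0.11140323  0.163     ]]
(array([ 0.47837321, -0.1140295 ,  0.13213457]), np.float64(0.0026791257176856024))
(((364.94232177734375, 285.23553466796875), (81.28388214111328, 138.20449829101562), 87.81835174560547), array([ 295,  243,  141,   86, 7429], dtype=int32), array([362.78112801, 285.5848701 ]))
[[ 0.56908233  0.06218965  0.085     ]
 [ 0.58328859 -0.28195798  0.085     ]
 [ 0.38292653 -0.2847421   0.085     ]
 [ 0.37012767  0.05279472  0.085     ]]
[[ 0.905  0.426 -0.001]
 [ 0.426 -0.905  0.001]
 [-0.    -0.001 -1.   ]]
```

View pics/c1.png

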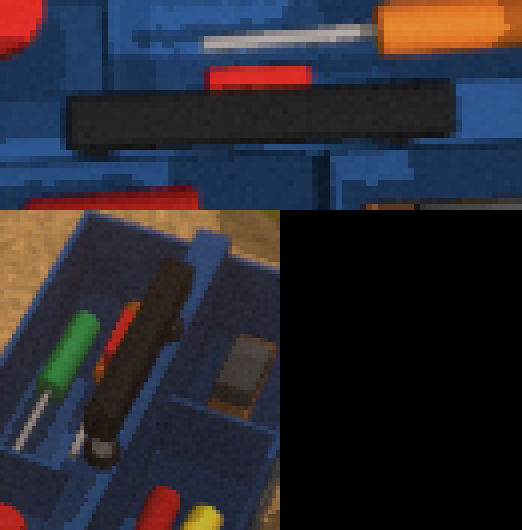

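>>> move_arm(
  moves=[
    [[0.96,-0.8,0],[0,0,0],1],
    [[0.96,-0.8,0],[0,0,0],1],
    [[0.96,-0.8,0],[0,0,0],1],
    [[0.96,-0.8,0],[0,0,0],1],
    [[0.96,-0.8,0],[0,0,0],1],
  ],
)

```text
clock: 0.72
position: [0.3323, -0.4228, 0.2497]
ee_rot: [0.976, 0.218, -0.0, -0.0]
ft_force: [0.2, -0.2, -0.1]
grip_width: 1.001
```

>>> move_arm(
  moves=[
    [[0.96,-0.8,0],[0,0,0],1],
    [[0.96,-0.8,0],[0,0,0],1],
    [[0.96,-0.8,0],[0,0,0],1],
    [[0.96,-0.8,0],[0,0,0],1],
    [[0.96,-0.8,0],[0,0,0],1],
  ],
)

```text
clock: 1.35
position: [0.3983, -0.2813, 0.2498]
ee_rot: [0.976, 0.218, -0.0, -0.0]
ft_force: [0.8, 0.1, 0.5]
grip_width: 1.001
```

>>> move_arm(
  moves=[
    [[0.96,-0.8,0],[0,0,0],1],
    [[0.96,-0.8,0],[0,0,0],1],
    [[0.96,-0.8,0],[0,0,0],1],
    [[0.96,-0.8,0],[0,0,0],1],
    [[0.96,-0.8,0],[0,0,0],1],
  ],
)

```text
clock: 1.98
position: [0.4643, -0.1398, 0.2498]
ee_rot: [0.976, 0.218, -0.0, -0.0]
ft_force: [-0.2, 0.5, 0.0]
grip_width: 1.003
```

>>> move_arm(
  moves=[
    [[0.9,-0.8,0],[0,0,-9.6],1],
    [[0,0,0],[0,0,-9.6],1],
    [[0,0,0],[0,0,-9.6],1],
    [[0,0,0],[0,0,-9.6],1],
    [[0,0,0],[0,0,-9.6],1],
  ],
)

```text
clock: 2.6
position: [0.4758, -0.1131, 0.2497]
ee_rot: [0.801, 0.598, -0.0, -0.0]
ft_force: [-0.3, 1.0, 0.6]
grip_width: 0.998
```

>>> move_arm(
  moves=[
    [[0,0,0],[0,0,-9.6],1],
    [[0,0,0],[0,0,-9.7],1],
    [[0,0,0],[0,0,0],1],
  ],
)

```text
clock: 2.98
position: [0.4758, -0.1131, 0.2498]
ee_rot: [0.692, 0.722, -0.0, -0.0]
ft_force: [-0.6, 0.9, 0.1]
grip_width: 1.003
```

Run:
```python
from h import *
o=get_obs(); M=R.from_quat(o['ee_rot']).as_matrix(); print(o['clock'],o['position'],M.round(3),o['joint_pos'].round(2))
a=np.array([.476,-.1115,.151])-o['position']; print("shift units",M.T@a/.025)
s=camera("side");cv2.imwrite("pics/s1.png",s[:,:,::-1]);t=camera("top");cv2.imwrite("pics/t1.png",t[:,:,::-1])
c=np.hstack([cv2.resize(t[200:350,270:450],None,fx=2,fy=2),cv2.resize(s[130:330,290:450],(360,300*360//240))[:300]])
cv2.imwrite("pics/c2.png",c[:,:,::-1])
```

```text
2.975 [ 0.47578125 -0.11314809  0.24975272] [[-0.042  0.999 -0.   ]
 [ 0.999  0.042  0.   ]
 [ 0.    -0.    -1.   ]] [ 0.64  0.06 -0.51  1.79  0.03  1.3   0.16]
shift units [0.06509957 0.01340072 3.95010933]
```

View pics/c2.png

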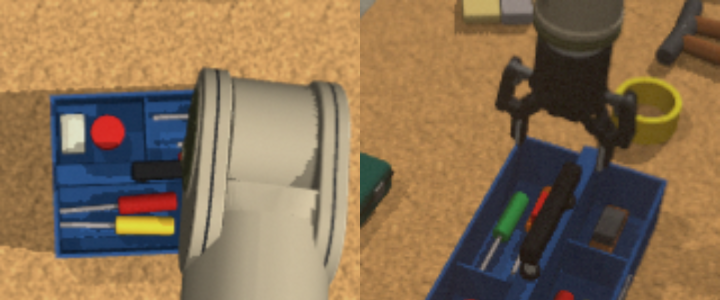

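The picture shows the gripper centred above the bar, with the jaws on both sides of it across the caddy's x axis. I'll descend and close.

>>> move_arm(
  moves=[
    [[0.06,0.01,0.8],[0,0,0],1],
    [[0,0,0.8],[0,0,0],1],
    [[0,0,0.8],[0,0,0],1],
    [[0,0,0.8],[0,0,0],0.7],
    [[0,0,0.75],[0,0,0],0.6],
  ],
  squeeze=70,
)

```text
clock: 3.7
position: [0.476, -0.1116, 0.1505]
ee_rot: [0.693, 0.721, -0.0, -0.0]
ft_force: [-0.1, 0.1, -0.4]
grip_width: 0.612
```

>>> move_arm(
  moves=[
    [[0,0,0],[0,0,0],0.5],
    [[0,0,0],[0,0,0],0.4],
    [[0,0,0],[0,0,0],0.35],
    [[0,0,0],[0,0,0],0.3],
    [[0,0,0],[0,0,0],0.2],
  ],
)

```text
clock: 4.32
position: [0.4754, -0.1118, 0.1524]
ee_rot: [0.692, 0.722, -0.001, -0.0]
ft_force: [-9.4, 1.2, 14.1]
grip_width: 0.248
```

>>> move_arm(
  moves=[
    [[0,0,0],[0,0,0],0.1],
    [[0,0,0],[0,0,0],0],
    [[0,0,0],[0,0,0],0],
    [[0,0,0],[0,0,0],0],
  ],
)

```text
clock: 4.82
position: [0.4754, -0.1118, 0.1524]
ee_rot: [0.692, 0.722, -0.001, -0.0]
ft_force: [-8.9, 2.3, 14.8]
grip_width: 0.249
```

Run:
```python
from h import *
o=get_obs(); print(o['clock'],o['position'],o['grip_width']*85,o['ft_force'],o['torque'])
s=camera("side");cv2.imwrite("pics/c3.png",cv2.resize(s[130:330,290:450],None,fx=3,fy=3)[:,:,::-1])
```

```text
4.825 [ 0.47541386 -0.11181839  0.15244885] 21.148394811589625 [-8.92514897  2.31868217 14.81644787] [ 0.29290087  1.73554893 -0.02678364]
```

View pics/c3.png

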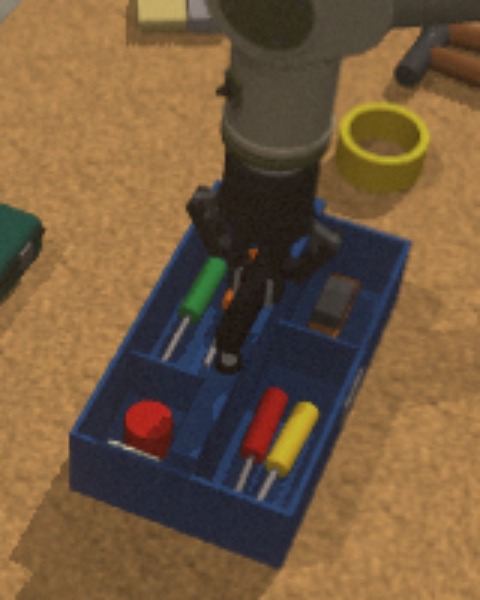

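The fingers are closed on the middle of the bar. The opening is 21 mm against 23 mm expected, so the button is in. I'll pull gently.

>>> move_arm(
  moves=[
    [[0,0,-0.2],[0,0,0],0],
    [[0,0,-0.3],[0,0,0],0],
    [[0,0,-0.4],[0,0,0],0],
    [[0,0,-0.4],[0,0,0],0],
    [[0,0,-0.3],[0,0,0],0],
  ],
)

```text
clock: 5.5
position: [0.4762, -0.1117, 0.1921]
ee_rot: [0.692, 0.722, -0.0, 0.0]
ft_force: [-2.7, 0.1, -2.8]
grip_width: 0.244
```

Run:
```python
from h import *
o=get_obs(); print(o['clock'],o['position'],o['grip_width']*85,o['ft_force'],o['torque'])
s=camera("side");cv2.imwrite("pics/c4.png",cv2.resize(s[130:330,290:450],None,fx=3,fy=3)[:,:,::-1])
```

```text
5.5 [ 0.47619405 -0.1116536   0.19205928] 20.719530574283038 [-2.70234882  0.14769578 -2.77858359] [-0.11064236  0.56464723  0.00905735]
```

View pics/c4.png

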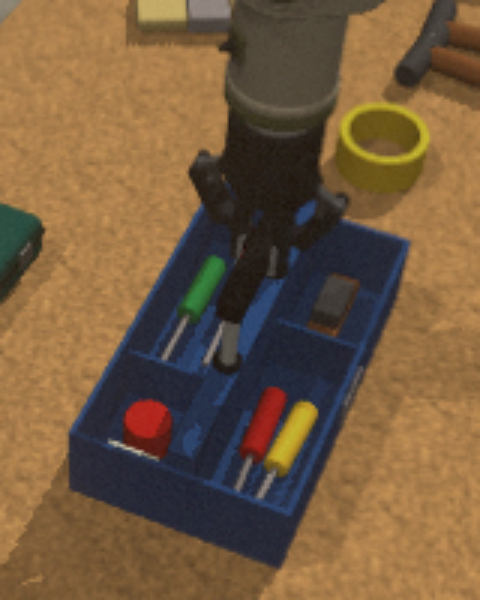

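The grey inner tube now shows between the bar and the thicker tube at about (228,340), and the caddy hasn't moved. I'll keep pulling.

>>> move_arm(
  moves=[
    [[0,0,-0.4],[0,0,0],0],
    [[0,0,-0.4],[0,0,0],0],
    [[0,0,-0.4],[0,0,0],0],
    [[0,0,-0.4],[0,0,0],0],
    [[0,0,-0.4],[0,0,0],0],
  ],
)

```text
clock: 6.18
position: [0.4763, -0.1117, 0.242]
ee_rot: [0.692, 0.722, 0.0, 0.0]
ft_force: [0.6, -1.8, -3.7]
grip_width: 0.248
```

>>> move_arm(
  moves=[
    [[0,0,-0.2],[0,0,0],0],
    [[0,0,-0.2],[0,0,0],0],
    [[0,0,-0.1],[0,0,0],0],
  ],
)

```text
clock: 6.55
position: [0.4763, -0.1116, 0.254]
ee_rot: [0.692, 0.722, 0.0, 0.0]
ft_force: [1.8, -1.0, -4.4]
grip_width: 0.246
```

>>> move_arm(
  moves=[
    [[0,0,-0.1],[0,0,0],0],
    [[0,0,-0.1],[0,0,0],0],
  ],
)

```text
clock: 6.8
position: [0.4763, -0.1116, 0.2589]
ee_rot: [0.692, 0.722, 0.0, 0.0]
ft_force: [1.4, -1.7, -3.6]
grip_width: 0.247
```

>>> move_arm(
  moves=[
    [[0,0,-0.1],[0,0,0],0],
    [[0,0,0],[0,0,0],0],
  ],
)

```text
clock: 7.05
position: [0.4763, -0.1116, 0.2617]
ee_rot: [0.692, 0.722, 0.0, 0.0]
ft_force: [-0.9, -1.1, 0.3]
grip_width: 0.246
```

Run:
```python
from h import *
o=get_obs(); print(o['clock'],o['position'],o['grip_width']*85,o['ft_force'],o['torque'])
s=camera("side");cv2.imwrite("pics/c5.png",cv2.resize(s[130:330,290:450],None,fx=3,fy=3)[:,:,::-1])
```

```text
7.05 [ 0.47632702 -0.11164043  0.26170425] 20.9333838448591 [-0.85862848 -1.10239715  0.29196331] [-0.29387588 -0.34228781 -0.03010126]
```

View pics/c5.png

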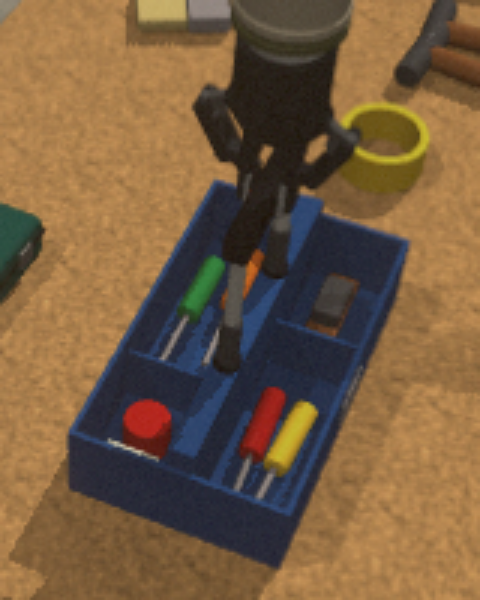

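Both tubes are coming out and the caddy is still on the bench. The second stop should be near z ≈ 0.262, so I'll go in small steps and raise the squeeze.

>>> move_arm(
  moves=[
    [[0,0,-0.06],[0,0,0],0],
    [[0,0,-0.06],[0,0,0],0],
  ],
  squeeze=100,
)

```text
clock: 7.35
position: [0.4754, -0.1113, 0.2635]
ee_rot: [0.691, 0.722, -0.0, -0.001]
ft_force: [-0.3, -0.4, -9.2]
grip_width: 0.241
```

>>> move_arm(
  moves=[
    [[0,0,-0.1],[0,0,0],0],
    [[0,0,0],[0,0,0],0],
  ],
)

```text
clock: 7.6
position: [0.4759, -0.1115, 0.2665]
ee_rot: [0.691, 0.722, -0.0, -0.0]
ft_force: [-0.3, -0.1, -10.0]
grip_width: 0.238
```

>>> move_arm(
  moves=[
    [[0,0,-0.1],[0,0,0],0],
    [[0,0,-0.1],[0,0,0],0],
    [[0,0,0],[0,0,0],0],
  ],
)

```text
clock: 7.98
position: [0.4763, -0.1117, 0.272]
ee_rot: [0.692, 0.722, 0.0, 0.0]
ft_force: [-0.4, 0.7, -8.9]
grip_width: 0.24
```

Run:
```python
from h import *
o=get_obs(); print(o['clock'],o['position'],o['grip_width']*85,o['ft_force'],o['torque'])
s=camera("side");cv2.imwrite("pics/s6.png",s[:,:,::-1]);cv2.imwrite("pics/c6.png",cv2.resize(s[130:330,290:450],None,fx=3,fy=3)[:,:,::-1])
```

```text
7.975 [ 0.47629611 -0.11165106  0.27204653] 20.421371278347845 [-0.38376928  0.71928858 -8.87877224] [ 0.00451567  0.02664081 -0.01899614]
```

View pics/c6.png

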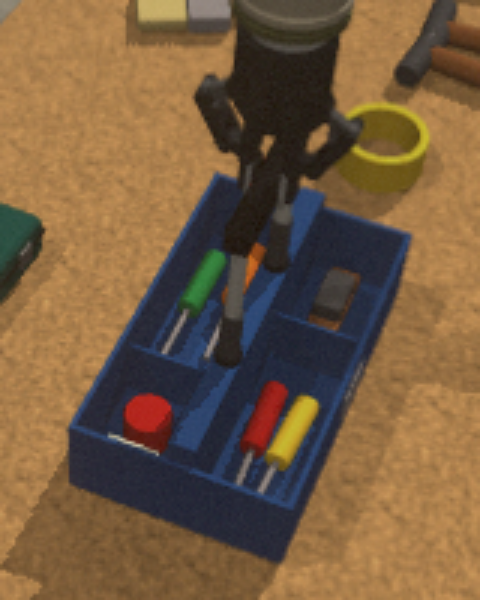

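The wrist now carries the full weight, about 9 N, with both stages out. The caddy is just off the bench, level, and lifted off at z ≈ 0.2625. Another 40 mm should do it.

>>> move_arm(
  moves=[
    [[0,0,-0.2],[0,0,0],0],
    [[0,0,-0.3],[0,0,0],0],
    [[0,0,-0.3],[0,0,0],0],
    [[0,0,-0.3],[0,0,0],0],
    [[0,0,-0.2],[0,0,0],0],
  ],
)

```text
clock: 8.65
position: [0.4763, -0.1116, 0.305]
ee_rot: [0.692, 0.722, 0.0, 0.0]
ft_force: [0.0, 0.9, -9.2]
grip_width: 0.246
```

>>> move_arm(
  moves=[
    [[0,0,-0.2],[0,0,0],0],
    [[0,0,-0.1],[0,0,0],0],
    [[0,0,0],[0,0,0],0],
    [[0,0,0],[0,0,0],0],
    [[0,0,0],[0,0,0],0],
  ],
)

```text
clock: 9.28
position: [0.4761, -0.1116, 0.3116]
ee_rot: [0.692, 0.722, -0.0, -0.0]
ft_force: [-0.5, 0.1, -9.1]
grip_width: 0.238
```

Run:
```python
from h import *
o=get_obs(); print(o['clock'],o['position'],o['grip_width']*85,o['ft_force'],o['torque'],abs(o['joint_velocities']).max())
s=camera("side");t=camera("top")
cv2.imwrite("pics/t7.png",t[:,:,::-1]);cv2.imwrite("pics/s7.png",s[:,:,::-1])
c=np.hstack([cv2.resize(s[130:330,290:450],(480,600)),np.vstack([cv2.resize(t[200:350,270:450],(320,267)),np.zeros((333,320,3),np.uint8)])])
cv2.imwrite("pics/c7.png",c[:,:,::-1])
```

```text
9.275 [ 0.47607514 -0.11159505  0.31158127] 20.221077055204066 [-0.52552439  0.12955412 -9.09109962] [-0.00960631 -0.05307261  0.000277  ] 0.001326536711846124
```

View pics/c7.png

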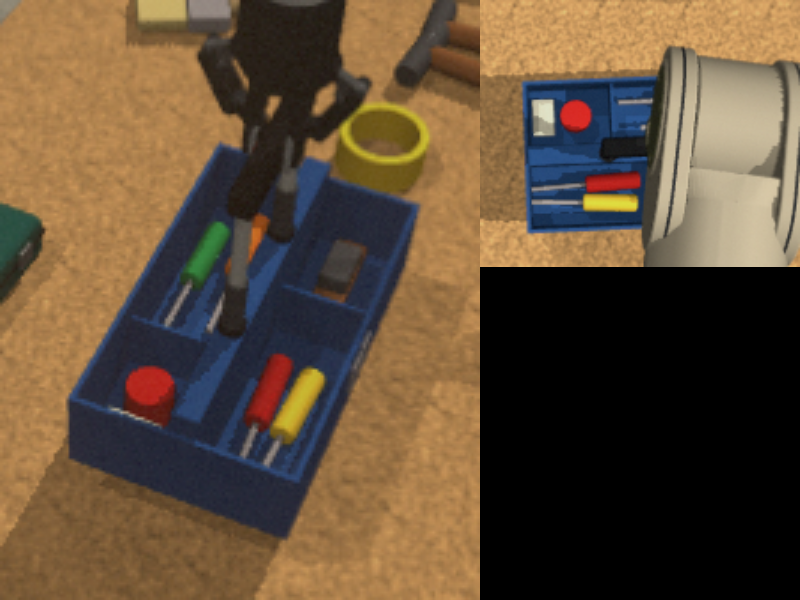

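The caddy hangs well clear, and its shadow has separated from it. I'll check height and level from the rim corners in the side view, then hand in if they agree.

Run:
```python
from h import *
px=np.array([[222,147],[417,205],[297,478],[70,403]])/3+[290,130]
# expected rim corners from caddy pose below the bar (yaw 2.5deg): height where each ray passes nearest
c=R.from_euler('z',2.5,degrees=True).apply(np.array([[.1,-.17,0],[-.1,-.17,0],[-.1,.17,0],[.1,.17,0]]))+[.4761,-.1125,0]
o,d=ray("side",px)
for q,v in zip(c,d):
    s=np.dot((q-o)[:2],v[:2])/np.dot(v[:2],v[:2]); p=o+s*v; print("z",p[2].round(4),"xy miss",np.linalg.norm((p-q)[:2]).round(4))
```

```text
z 0.1289 xy miss 0.006
z 0.1336 xy miss 0.0004
z 0.1419 xy miss 0.0005
z 0.1286 xy miss 0.004
```

```bash
python3 -c "
from workcell import *
print(hand_in())"
```

```text
the job is handed in; nothing more can be done
None
```

The caddy is ready to carry off. I pinched the grip bar at its middle, which pressed the button in. I then pulled the handle out to its second stop with the caddy still on the bench, lifted it, and handed in while holding it still. The clock stood at about 9.4 s.

- **Handle:** the wrist took up the full weight at a TCP height of about 0.262 m, roughly 110 mm above the stowed grip. That is where the second stop should be, and both tube stages show out in the picture.
- **Height and level:** the TCP ended at z = 0.3116 m. The rim corners in the side view average z ≈ 0.133 m, so the tray is about 48 mm clear. Hand-picked corners ranged from 0.129 to 0.142 m. The ends agree to about 4 mm, a tilt of about 0.6° and within picking error. The steady wrist load is 9.1 N with almost no moment, so the caddy hangs balanced.
- **Grip:** the opening read about 20–21 mm instead of the stated 23 mm. I took this as soft pads with the button fully in, and the handle did release.
- **Other objects:** nothing touched the tape, jar or case. The tape looked unmoved in the last picture. The jar and case I did not check again at the end.

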